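# Check a rear-lamp bracket with a pendulum angle gauge

### The arm

A 6-joint arm with a two-finger parallel gripper is mounted at the origin on the work surface. World frame = base frame: x ahead of the robot, y to its left, z up, the work surface at z = 0. Lengths are in m, angles in rad, forces in N, time in s.
With the tool pointing down it reaches from about 0.425 to 0.95 m from the base axis. Payload 3.5 kg.
Tool frame: the origin (TCP) lies at the very end of the fingers, on their centre line; the grasp point (between the pads) lies 19 mm behind it; y points along the fingers, z is the direction in which the jaws open and shut, and the axes are right-handed (so a half turn about y gives the same grasp; the last joint's range is limited). The gripper opens to 85 mm and grips with 20 to 120 N. Pads are 22 mm wide; open, the fingers measure 114 mm over their backs; the gripper's body (76 mm by 85 mm) begins 54 mm behind the grasp point. The pads swing forward as they close: fully open they stand 13 mm farther back than shut.
Start: joints at [-1.437, 0.286, 1.577, -0, 1.279, -0.15], TCP at [0.189, -0.648, 0.231] pointing down, gripper open.
Joint ranges: [-2.77, 2.77], [-0.9, 2.22], [0.21, 2.48], [-1.53, 4.67], [0.24, 2.81], [-2.84, 2.84]. Speed limits (rad/s): [2.79, 2.79, 3.14, 3.14, 3.14, 3.14].

### API

Orientations are given as a unit quaternion [x, y, z, w].
In Python, from plant import ctrl, cams gives the robot as it stands.
- The arm moves only by the tool play_rows, never from a script. Its argument "steps" is a list of rows, each an object of numbers: "claw": the finger opening in cm, from 0 to 8.54; "tx", "ty", "tz": the shift along the tool's x, y, z in cm; "ax", "ay", "az": the turn, a rotation vector about the tool's x, y, z in degrees. A call has 1 to 12 rows; each row is the pose to reach, as a shift and turn from the pose commanded when the call began, along the tool's axes at that moment; what a row does not reach only later rows make up. A row lasts 1/12 s, in which the tool goes at most 41.7 mm and 7.16 degrees, less where a joint would pass 70% of its speed; a pose out of reach is approached as far as the arm can. A call with a gripper value outside its range is refused whole. The fingers move at their own pace and stop on an object; "grip_force" is the grip in N (left out, the last holds). Time passes only in rows, so rows that repeat a pose let the fingers close. It gives the time, the measured TCP pose, the force and the opening at its end, in the units of the state.
- ctrl.get_state(): the state, without advancing time (a new reading comes with each control period).
- cams.read_camera(name): name is "scene" or "top" or "wrist"; returns (picture, depth): 384x512x3 uint8, blue, green, red; 384x512 float32, m along the optical axis (not along the pixel's ray), 0 where there is no reading.
- cams.camera_model(name): a dict with "intrinsics" (3x3 intrinsics, pixels), "rvec" (rotation vector, rad) and "tvec" (3), from world to camera coordinates, as OpenCV has them; the wrist camera has in their place "tool_from_camera" (4x4, takes a point from camera to tool coordinates, whose origin is the TCP and whose axes are the tool frame's). Camera axes: x right, y down, z forward; pixel columns grow to the right and rows downward; lengths in m; the calibration is good to about 2 mm. A picture is of the moment at which its call begins: read the wrist's pose just before it. camera_model takes no time and is no camera call.
- ctrl.sign_off(): hands the job in, once; it reports no verdict.
The state is a dict: "time": time; "qpos": joint angles; "dq": joint speeds; "joint_efforts": joint torques, N m; "eef_pos": TCP position; "tcp_rot": TCP orientation; "contact_force": force on the tool from outside, world axes, zero at the start; "wrist_torque": the same for the moment, N m; "opening": opening from 0.0 (shut) to 1.0 (fully open).
Only numpy, scipy, OpenCV 4.12 (cv2) and the standard library are available. Lean on these libraries where they do the work, as an engineer would, in place of code of your own. Each camera call takes 0.05 s, during which the arm holds its last target.

### The job

Pick up the angle gauge by its orange grip and first check its zero: lay its straight foot flush and lengthwise on the middle of the steel reference block and let the pointer come to rest at zero. Then stand the middle of the foot level on the brass stud of the black lamp bracket, so that the sprung stud is pushed part-way down and the pointer rests at zero again; there, rock the gauge until the swinging pointer settles on the red mark of its dial. Finish while holding it so, the stud still part-way down, without letting go, and leave the other things on the bench where they are.

Things in the scene. Friction and masses are not known exactly. Their poses are not given: they have to be found in the camera images.
- gauge_grip (a point): centre of the orange grip on top of the loose angle gauge, which stands upright on the bench; 136 mm above the underside of its foot. Grip: 34 mm along own y, 24 mm along own x, 47 mm tall (114 to 161 mm above the underside). Own z is up, own y runs along the foot. Pinched along own y, the gauge can be tilted about own x without turning in the grip
- gauge_foot (a point): middle of the underside of the gauge's foot, 136 mm below gauge_grip, same axes. The aluminium foot is 120 mm long (own y) x 36 mm (own x) x 12 mm
- gauge: the whole angle gauge, about 0.36 kg, 161 mm tall; origin in the middle of the underside of the foot, axes as gauge_grip. Dial 100 mm across, 24 mm thick, its centre 60 mm and its top 110 mm above the underside. Own x is the axis of the dial; the scale faces +x (away from the robot at the start) and is repeated on the -x side
- pointer (a joint): black pendulum pointer that hangs from the dial centre, rad: 0 when the gauge is upright, positive when the gauge is rolled about its own +x (its +y end raised); it always hangs plumb, so it reads the tilt of the gauge, and settles in well under a second
- mark (a joint): red tab at the rim of the dial, about 5 mm (7 degrees) wide and 16 mm long, set by somebody beforehand to 0.15 to 0.40 rad; the same scale and sign as the pointer: the pointer is on the mark when both values are equal. It is stiff and does not move by itself
- pointer_tip (a point): tip of the pointer on the +x face, 35 mm from the dial centre; its z axis points from the tip back to the dial centre
- mark_tab (a point): middle of the red tab on the +x face, 38 mm from the dial centre; its z axis points to the dial centre
- block_top (a point): middle of the top face of the steel reference block, a fixed bar 150 mm long (own y) x 60 mm (own x) x 30 mm high; z is up
- block: the steel reference block, fixed; origin under its centre, 30 mm below block_top
- stud_top (a point): top of the highest ridge of the brass stud, in the middle of its cap, 82 mm above the bench when not pressed; z is up. The cap, 36 mm (own x) x 52 mm (own y), has three round ridges of radius 8 mm along own x: the highest in the middle, one 18 mm to own -y and 5 mm lower, one 18 mm to own +y and 9 mm lower
- stud (a joint): how far the stud is pushed down, m: 0 free, 0.014 at its stop; it starts to move at about 1.6 N and takes about 0.8 N more per mm; it springs back up
- bracket: the fixed black lamp bracket that carries the stud in its middle, 90 mm (own x) x 110 mm (own y), with a 42 mm wide collar that ends 48 mm above the bench; origin under its centre
- screwdriver: screwdriver with a green handle, 200 mm, lying on the bench; a bystander, to be left alone; origin at the centre of its underside
- wrench: steel spanner, 180 mm, lying on the bench; a bystander, to be left alone; origin at the centre of its underside
- clip_jar: amber jar with a blue cap, 52 mm across, 60 mm tall; a bystander, to be left alone; origin at the centre of its underside
- socket: steel socket, 30 mm across, 36 mm tall, upright; a bystander, to be left alone; origin at the centre of its underside
- wedge: black plastic pry wedge, 160 x 26 mm, lying flat; a bystander, to be left alone; origin at the centre of its underside
- bulb: small white bulb standing on its base, 26 mm across, 46 mm tall; a bystander, to be left alone; origin at the centre of its underside
- bulb_box: cardboard box 60 x 80 x 50 mm; a bystander, to be left alone; origin at the centre of its underside
Not all that is in view belongs to the job. Of the things that look like the gauge, the middle-sized one is meant.

How it is judged:
By the outcome, as a careful person would: the job done as asked, in the order asked, and still so for the second after the job is handed in, while the arm keeps its last pose, push and grip.
It also fails if it takes over 51 s, if anything falls off the work surface, if the arm or the gripper's body presses on something with over 40 N, if the wrist force passes 120 N, or if a joint passes its speed limit or range.

## Working session

There is one attempt and no reset: what is moved stays moved. The work goes in short steps, Python scripts to look and compute and a tool call to move; the robot and the scene stay as the last step left them, time stands still between calls to the robot, and variables do not carry over. Pictures are saved under pics/ and viewed, and the job is handed in when it is done.

Besides the shell and the picture viewer there is one more tool, called after ">>>" as a command line: name --argument value ..., lists and objects as JSON in quotes. play_rows: Moves the arm, as the interface text tells. Its arguments: {"type":"object","properties":{"steps":{"type":"array","items":{"type":"object","properties":{"claw":{"type":"number"},"tx":{"type":"number"},"ty":{"type":"number"},"tz":{"type":"number"},"ax":{"type":"number"},"ay":{"type":"number"},"az":{"type":"number"}}}},"grip_force":{"type":"number"}},"required":["steps"]}

```bash
ls; mkdir -p pics; python3 - <<'E'
from plant import ctrl, cams
import cv2, numpy as np
s=ctrl.get_state(); print(s)
for n in("scene","top","wrist"):
    im,d=cams.read_camera(n); cv2.imwrite(f"pics/{n}0.png",im); np.save(f"pics/{n}0.npy",d)
    m=cams.camera_model(n); print(n,m)
E
```

```text
pics
{'time': 0.0, 'qpos': array([-1.43702271e+00,  2.87200132e-01,  1.57817624e+00,  1.63041399e-05,
        1.27857383e+00, -1.50027801e-01]), 'dq': array([-5.29208704e-04, -5.43249697e-04,  6.25991554e-04,  4.59981461e-05,
        3.42008801e-04, -2.04493377e-03]), 'joint_efforts': array([-6.21084509e-04, -4.05981159e+01, -2.92626840e+01, -1.62815945e-04,
        5.70753735e-03,  5.33533964e-06]), 'eef_pos': array([ 0.18893124, -0.64734306,  0.22992459]), 'tcp_rot': array([-0.09998854,  0.70083283, -0.69916594,  0.10001313]), 'contact_force': array([ 0.64133302, -0.76566983,  0.11528271]), 'wrist_torque': array([ 0.03452785, -0.06077145, -0.07204891]), 'opening': 0.9976473968739223}
scene {'intrinsics': array([[466.26494888,   0.        , 260.20824484],
       [  0.        , 466.26494888, 189.01484913],
       [  0.        ,   0.        ,   1.        ]]), 'rvec': array([ 1.6258602 ,  1.6954527 , -0.88731118]), 'tvec': array([ 0.03760688, -0.22921532,  1.95154671])}
top {'intrinsics': array([[466.56494221,   0.        , 257.46238554],
       [  0.        , 466.56494221, 186.87937207],
       [  0.        ,   0.        ,   1.        ]]), 'rvec': array([ 2.16470676, -2.11540509,  0.18718001]), 'tvec': array([-0.01766702,  0.57385625,  1.40146848])}
wrist {'intrinsics': array([[288.00807984,   0.        , 257.15679218],
       [  0.        , 288.00807984, 192.47063376],
       [  0.        ,   0.        ,   1.        ]]), 'tool_from_camera': array([[ 5.24609930e-04,  9.63442837e-01,  2.67913466e-01,
        -6.92718562e-02],
       [-5.21217110e-05, -2.67913477e-01,  9.63442975e-01,
        -1.42472382e-01],
       [ 9.99999861e-01, -5.19395860e-04, -9.03337812e-05,
        -1.86696848e-03],
       [ 0.00000000e+00,  0.00000000e+00,  0.00000000e+00,
         1.00000000e+00]])}
```

View pics/scene0.png

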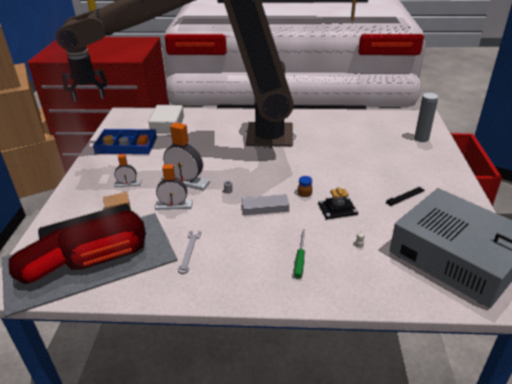

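View pics/top0.png

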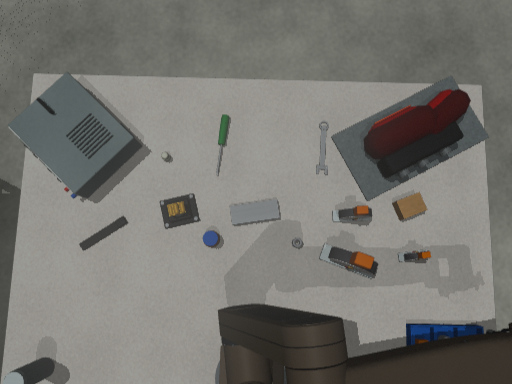

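View pics/wrist0.png

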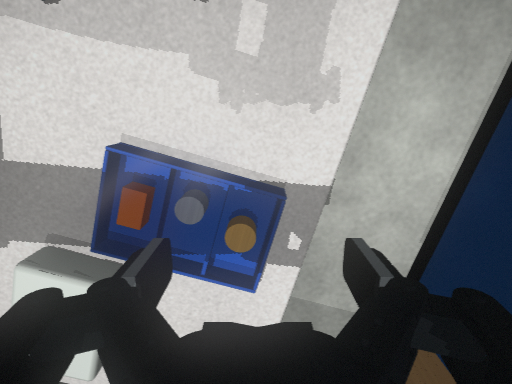

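```bash
cat > h.py <<'E'
import cv2, numpy as np
from plant import ctrl, cams
from scipy.spatial.transform import Rotation as R
def KT(n,st=None):
    m=cams.camera_model(n); K=np.array(m["intrinsics"])
    if n=="wrist":
        st=st or ctrl.get_state(); T=np.eye(4); T[:3,:3]=R.from_quat(st["tcp_rot"]).as_matrix(); T[:3,3]=st["eef_pos"]
        return K, T@np.array(m["tool_from_camera"])
    T=np.eye(4); T[:3,:3]=cv2.Rodrigues(np.array(m["rvec"]))[0]; T[:3,3]=m["tvec"]
    return K,np.linalg.inv(T)
def ray(K,T,u,v):
    uv=np.stack([np.ravel(u),np.ravel(v),np.ones(np.size(u))])
    return T[:3,3],(T[:3,:3]@(np.linalg.inv(K)@uv)).T   # dir with cam z=1
def onplane(K,T,u,v,z):
    o,d=ray(K,T,u,v); return o+d*((z-o[2])/d[:,2])[:,None]
def cloud(K,T,dep):
    v,u=np.mgrid[:dep.shape[0],:dep.shape[1]]
    o,d=ray(K,T,u,v); P=o+d*dep.ravel()[:,None]; P[dep.ravel()<=0]=np.nan
    return P.reshape(*dep.shape,3)
def proj(K,T,P):
    q=np.linalg.inv(T)@np.r_[P,1]; p=K@q[:3]; return p[:2]/p[2]
E
python3 - <<'E'
from h import *
K,T=KT("top"); im=cv2.imread("pics/top0.png"); P=cloud(K,T,np.load("pics/top0.npy"))
hsv=cv2.cvtColor(im,cv2.COLOR_BGR2HSV)
m=cv2.inRange(hsv,(5,180,120),(18,255,255))
n,l,s,c=cv2.connectedComponentsWithStats(m)
for i in range(1,n):
    if s[i,4]>30: 
        z=P[l==i]; print(s[i],c[i],np.nanmedian(z,0), np.nanmax(z[:,2]))
def box(u0,u1,v0,v1,zlo,zhi,name):
    q=P[v0:v1,u0:u1]; k=(q[...,2]>zlo)&(q[...,2]<zhi); pts=q[k]
    r=cv2.minAreaRect(pts[:,:2].astype(np.float32)*1000); print(name,len(pts),np.median(pts,0).round(4),r)
box(225,285,192,230,.02,.05,"block")
box(335,375,202,228,.004,.02,"foot")
box(335,375,200,228,.14,.18,"grip")
box(155,205,190,232,.005,.04,"bracket")
box(155,205,190,232,.06,.1,"cap")
np.set_printoptions(linewidth=200)
print((P[194:230:1,160:202:2,2]*1000).round(0))
cv2.imwrite("pics/a.png",np.hstack([cv2.resize(im[180:240,150:220],None,fx=6,fy=6,interpolation=2),cv2.resize(im[195:275,320:385],None,fx=4.5,fy=4.5,interpolation=2)[:360]]))
s=cv2.imread("pics/scene0.png");cv2.imwrite("pics/b.png",cv2.resize(s[110:250,100:240],None,fx=4,fy=4,interpolation=2))
E
```

```text
[357 206  11   8  69] [361.94202899 209.55072464] [ 0.49620621 -0.30202388  0.16165813] 0.16746021262133692
[355 252  19  16 195] [363.68205128 259.86666667] [ 0.35447248 -0.28801933  0.23012146] 0.23758532129628462
[422 252   9   6  44] [425.75       254.43181818] [ 0.37555451 -0.49323904  0.12266875] 0.12708184986156312
block 930 [0.4997 0.0043 0.0302] ((500.8135681152344, 3.6971206665039062), (60.69029998779297, 149.6787567138672), 9.656612396240234)
foot 171 [ 0.4852 -0.2976  0.0094] ((499.85205078125, -313.88775634765625), (79.85409545898438, 127.17378234863281), 1.2497035264968872)
grip 117 [ 0.4984 -0.3013  0.1607] ((498.75640869140625, -302.5654602050781), (24.539066314697266, 34.934608459472656), 3.339136838912964)
bracket 848 [0.4932 0.2325 0.0138] ((499.8619384765625, 240.50083923339844), (130.419189453125, 156.42771911621094), 1.3977419137954712)
cap 210 [0.4992 0.239  0.0743] ((500.12353515625, 240.9240264892578), (36.64786911010742, 52.46359634399414), 15.108574867248535)
[[-1.  0.  1.  0.  1. -2.  2. -1. -3. -2.  6.  5. -3. -0.  4. 12. 10.  7. -5.  2.  2.]
 [ 5.  5.  1
[... 2333 characters left out ...]
1.]
 [-1. -2. 10. 18. 11. 17. 11. 16. 11. 12. 15. 14. 11. 16. 13.  7.  3. -5.  3.  3.  4.]
 [ 2. -5. 14. 15. 15.  9. 26.  6. 13. 17. 17. 15.  8. 12. -1.  1. -5. -2. -0. -0. -0.]
 [ 0. -4. 11. 18. 17. 13.  9. 10. 14.  6. 15. 10. -0.  4. -3. -0. -1. -1. -1.  2.  3.]
 [ 4.  7.  1. 11. 17. 13. 11. 11.  8.  8.  1.  3.  2. -0.  1. -1.  1. -3. -4. -7. -6.]
 [-3. -2. -3. 16. 14. 12. 12. -0.  5.  2.  1. -0.  0.  0.  1.  4. -1. -2.  5. -2.  1.]
 [-3.  3.  2.  7. 14.  5.  2.  3.  3. -5. 13.  5.  1.  3.  2.  6. -0. -2.  0.  1. -2.]
 [-4.  3.  1. -3.  3. nan  4.  0.  5.  1.  6. -2.  1. -1. -3. -4.  1.  1. -2.  1.  7.]
 [-7. -2. nan  7.  3. -1.  1.  1.  2.  2. -5.  3. -2.  1. -2.  2. -2.  2.  2. -1.  0.]]
```

View pics/a.png

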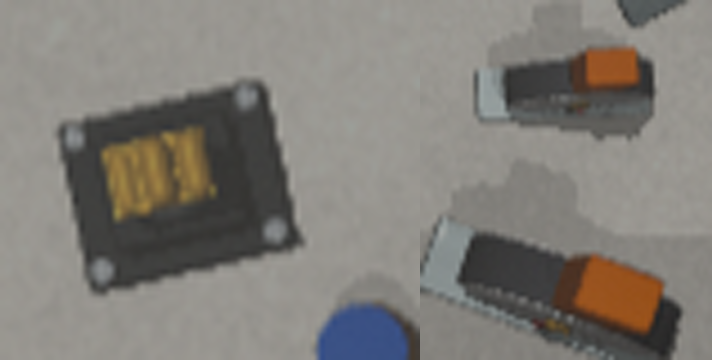

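View pics/b.png

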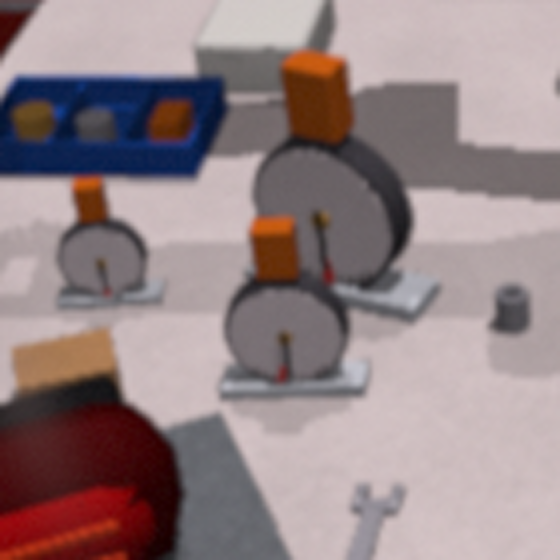

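```bash
python3 - <<'E'
from h import *
s=ctrl.get_state(); M=R.from_quat(s["tcp_rot"]).as_matrix(); print(M.round(3))
print(np.degrees(np.arctan2(M[1,2],M[0,2])))
E
```

```text
[[-0.96  -0.     0.28 ]
 [-0.28   0.002 -0.96 ]
 [-0.    -1.    -0.002]]
-73.7409653720597
```

>>> play_rows --steps '[{"tx": -1,"ty": -3,"tz": -0.6,"ay": 1,"claw": 8.5},{"tx": -4,"ty": -6,"tz": -2.4,"ay": 2},{"tx": -7.5,"ty": -7,"tz": -4.6,"ay": 4},{"tx": -11,"ty": -7,"tz": -6.8,"ay": 5},{"tx": -15,"ty": -7,"tz": -9.2,"ay": 6},{"tx": -18.5,"ty": -7,"tz": -11.4,"ay": 7},{"tx": -22,"ty": -7,"tz": -13.6,"ay": 8},{"tx": -26,"ty": -7,"tz": -16,"ay": 9},{"tx": -30,"ty": -7,"tz": -18.5,"ay": 10},{"tx": -33,"ty": -7,"tz": -20.5,"ay": 11},{"tx": -36.5,"ty": -7,"tz": -22.5,"ay": 12},{"tx": -39.4,"ty": -7,"tz": -24.4,"ay": 13}]'

```text
invalid input at $.steps[0]: expected keys claw, tx, ty, tz, ax, ay, az
```

```bash
cat > look.py <<'E'
from h import *; import sys
s=ctrl.get_state(); im,d=cams.read_camera("wrist"); cv2.imwrite(f"pics/{sys.argv[1]}.png",im); np.save(f"pics/{sys.argv[1]}.npy",d)
import pickle; pickle.dump(s,open(f"pics/{sys.argv[1]}.pkl","wb"))
print(s["time"],s["eef_pos"].round(4),R.from_quat(s["tcp_rot"]).as_matrix().round(4).tolist(),s["qpos"].round(3),s["contact_force"].round(2),s["opening"])
E
python3 look.py w1
```

```text
0.15 [ 0.189  -0.6475  0.2302] [[-0.96, -0.0003, 0.28], [-0.28, 0.0018, -0.96], [-0.0003, -1.0, -0.0018]] [-1.437  0.287  1.578 -0.     1.279 -0.15 ] [ 0.16 -0.21 -0.1 ] 1.000264435857032
```

View pics/w1.png

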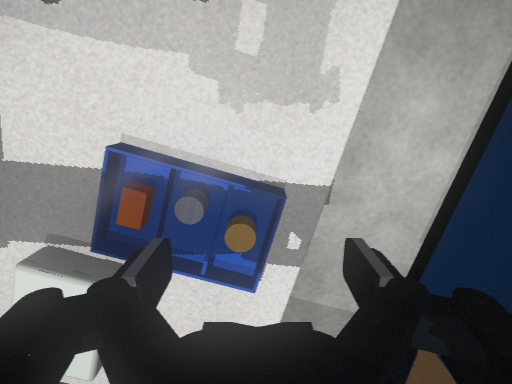

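The move was refused because every row needs all its keys. The picture is unchanged from the start.

>>> play_rows --steps '[{"tx": -1,"ty": -3,"tz": -0.6,"ax": 0,"ay": 1,"az": 0,"claw": 8.5},{"tx": -4,"ty": -6,"tz": -2.4,"ax": 0,"ay": 2,"az": 0,"claw": 8.5},{"tx": -7.5,"ty": -7,"tz": -4.6,"ax": 0,"ay": 4,"az": 0,"claw": 8.5},{"tx": -11,"ty": -7,"tz": -6.8,"ax": 0,"ay": 5,"az": 0,"claw": 8.5},{"tx": -15,"ty": -7,"tz": -9.2,"ax": 0,"ay": 6,"az": 0,"claw": 8.5},{"tx": -18.5,"ty": -7,"tz": -11.4,"ax": 0,"ay": 7,"az": 0,"claw": 8.5},{"tx": -22,"ty": -7,"tz": -13.6,"ax": 0,"ay": 8,"az": 0,"claw": 8.5},{"tx": -26,"ty": -7,"tz": -16,"ax": 0,"ay": 9,"az": 0,"claw": 8.5},{"tx": -30,"ty": -7,"tz": -18.5,"ax": 0,"ay": 10,"az": 0,"claw": 8.5},{"tx": -33,"ty": -7,"tz": -20.5,"ax": 0,"ay": 11,"az": 0,"claw": 8.5},{"tx": -36.5,"ty": -7,"tz": -22.5,"ax": 0,"ay": 12,"az": 0,"claw": 8.5},{"tx": -39.4,"ty": -7,"tz": -24.4,"ax": 0,"ay": 13,"az": 0,"claw": 8.5}]'

```text
time: 1.2
eef_pos: [0.4965, -0.3055, 0.3013]
tcp_rot: [0.02, -0.707, 0.707, -0.02]
contact_force: [0.0, -0.9, -0.5]
opening: 0.995
```

```bash
python3 look.py w2
```

```text
1.2 [ 0.4965 -0.3055  0.3013] [[-0.9984, 0.0001, 0.0559], [-0.0559, -0.0001, -0.9984], [-0.0001, -1.0, 0.0002]] [-0.725  0.038  1.73  -0.     1.373  0.789] [ 0.05 -0.93 -0.5 ] 0.995176056828516
```

View pics/w2.png

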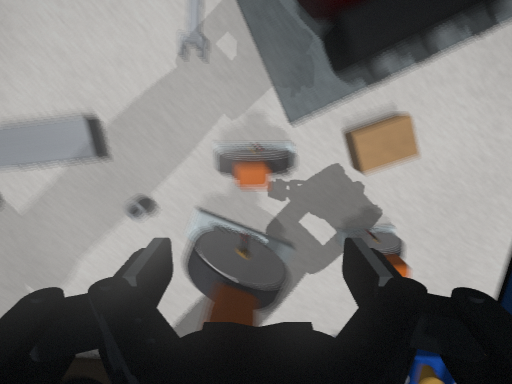

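```bash
python3 look.py w3; python3 - <<'E'
from h import *; import pickle
s=pickle.load(open("pics/w3.pkl","rb")); im=cv2.imread("pics/w3.png"); d=np.load("pics/w3.npy")
K,T=KT("wrist",s); P=cloud(K,T,d)
hsv=cv2.cvtColor(im,cv2.COLOR_BGR2HSV); m=cv2.inRange(hsv,(4,150,90),(20,255,255))
n,l,st,c=cv2.connectedComponentsWithStats(m)
for i in range(1,n):
    if st[i,4]>50:
        q=P[l==i]; k=q[:,2]>.155; q=q[k]
        print(st[i],c[i],np.nanmedian(P[l==i],0).round(4))
        if len(q)>20: print(np.median(q,0).round(4),cv2.minAreaRect(q[:,:2].astype(np.float32)*1000))
# foot / dial front-edge
b=P[100:200,190:320]; k=(b[...,2]>.004)&(b[...,2]<.018); 
print(cv2.minAreaRect(b[k][:,:2].astype(np.float32)*1000))
k=(b[...,2]>.09)&(b[...,2]<.12);print(cv2.minAreaRect(b[k][:,:2].astype(np.float32)*1000))
cv2.imwrite("pics/c.png",cv2.resize(im[120:200,200:310],None,fx=7,fy=7,interpolation=2))
E
```

```text
1.25 [ 0.5006 -0.2996  0.3013] [[-0.9981, 0.0039, 0.0611], [-0.0611, 0.0048, -0.9981], [-0.0042, -1.0, -0.0045]] [-0.716  0.039  1.729  0.006  1.374  0.793] [ 1.52  2.17 -0.4 ] 0.9964085597526517
[247 175  32  21 635] [263.06929134 184.67401575] [ 0.4998 -0.3031  0.1607]
[ 0.4998 -0.3031  0.1607] ((499.0193786621094, -302.4493408203125), (21.693408966064453, 31.60202407836914), 4.182006359100342)
[402 274  15   7  66] [410.56060606 276.09090909] [ 0.3842 -0.4966  0.1218]
((535.7576904296875, -312.5738220214844), (105.47132873535156, 144.9534454345703), 4.272300720214844)
((498.9848327636719, -302.651611328125), (26.706968307495117, 79.97584533691406), 3.9078688621520996)
```

View pics/c.png

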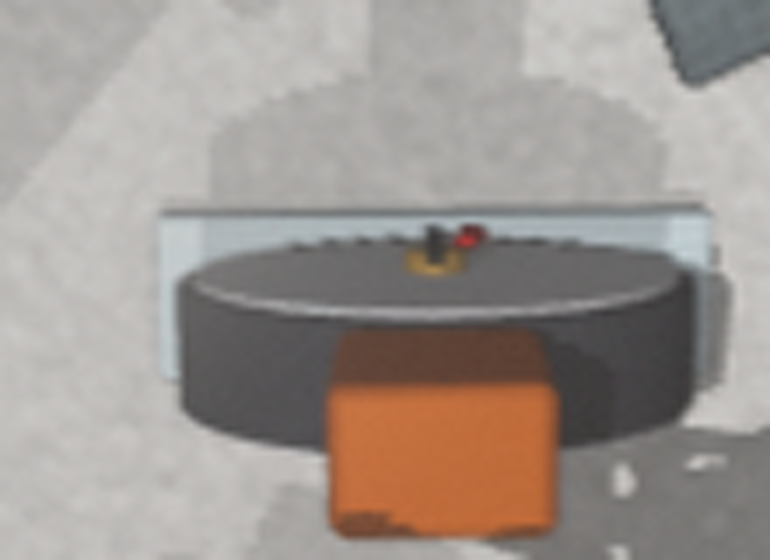

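>>> play_rows --steps '[{"tx": 0,"ty": 3,"tz": -0.1,"ax": 0,"ay": -0.5,"az": 0,"claw": 8.5},{"tx": 0,"ty": 7,"tz": -0.1,"ax": 0,"ay": -0.5,"az": 0,"claw": 8.5},{"tx": 0,"ty": 11,"tz": -0.1,"ax": 0,"ay": -0.5,"az": 0,"claw": 8.5},{"tx": 0,"ty": 14,"tz": -0.1,"ax": 0,"ay": -0.5,"az": 0,"claw": 8.5},{"tx": 0,"ty": 16,"tz": -0.1,"ax": 0,"ay": -0.5,"az": 0,"claw": 8.5},{"tx": 0,"ty": 17.5,"tz": -0.1,"ax": 0,"ay": -0.5,"az": 0,"claw": 8.5},{"tx": 0,"ty": 18.3,"tz": -0.1,"ax": 0,"ay": -0.5,"az": 0,"claw": 8.5},{"tx": 0,"ty": 18.3,"tz": -0.1,"ax": 0,"ay": -0.5,"az": 0,"claw": 8.5},{"tx": 0,"ty": 18.3,"tz": -0.1,"ax": 0,"ay": -0.5,"az": 0,"claw": 8.5}]'

```text
time: 2.05
eef_pos: [0.4954, -0.3068, 0.1186]
tcp_rot: [0.023, -0.707, 0.707, -0.023]
contact_force: [0.2, -0.4, 0.1]
opening: 0.999
```

```bash
python3 look.py w4
```

```text
2.05 [ 0.4954 -0.3068  0.1186] [[-0.9979, 0.0, 0.0651], [-0.0651, -0.0001, -0.9979], [-0.0, -1.0, 0.0001]] [-0.729  0.204  1.895 -0.     1.043  0.777] [ 0.16 -0.4   0.09] 0.9993289397524293
```

View pics/w4.png

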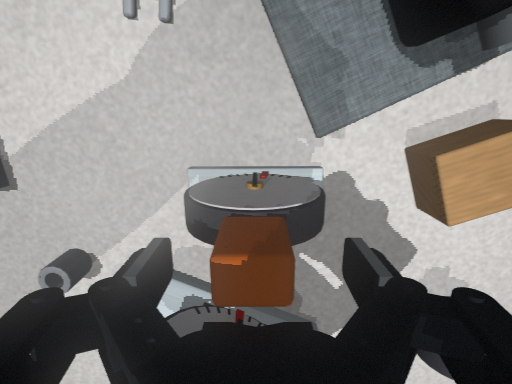

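>>> play_rows --steps '[{"tx": -0.35,"ty": 0.1,"tz": -0.4,"ax": 0,"ay": 0,"az": 0,"claw": 8.5},{"tx": -0.35,"ty": 0.1,"tz": -0.4,"ax": 0,"ay": 0,"az": 0,"claw": 8.5},{"tx": -0.35,"ty": 0.1,"tz": -0.4,"ax": 0,"ay": 0,"az": 0,"claw": 8.5}]'

```text
time: 2.35
eef_pos: [0.4994, -0.3022, 0.1185]
tcp_rot: [0.023, -0.706, 0.707, -0.024]
contact_force: [0.3, -0.4, -0.1]
opening: 0.999
```

```bash
python3 look.py w5; cat > grip.py <<'E'
from h import *; import pickle,sys
n=sys.argv[1]
s=pickle.load(open(f"pics/{n}.pkl","rb")); im=cv2.imread(f"pics/{n}.png"); d=np.load(f"pics/{n}.npy")
K,_=KT("wrist",s); P=cloud(K,np.array(cams.camera_model("wrist")["tool_from_camera"]),d)
hsv=cv2.cvtColor(im,cv2.COLOR_BGR2HSV); m=cv2.inRange(hsv,(4,150,60),(20,255,255)); m[:, :180]=0; m[:,320:]=0
q=P[m>0]; q=q[(q[:,1]>-.06)&(q[:,1]<0.0)]; top=np.nanpercentile(q[:,1],10); k=q[:,1]<top+.006; q=q[k]
print("grip top in tool (x,z mm) y=",top,cv2.minAreaRect((q[:,[0,2]]*1000).astype(np.float32)),np.median(q,0))
E
python3 grip.py w5
```

```text
2.35 [ 0.4994 -0.3022  0.1185] [[-0.9978, 0.0015, 0.0662], [-0.0662, -0.0013, -0.9978], [-0.0014, -1.0, 0.0014]] [-0.718  0.205  1.894  0.     1.041  0.787] [ 0.28 -0.44 -0.06] 0.9987494833233822
grip top in tool (x,z mm) y= -0.042799551635320565 ((0.20379352569580078, 0.11232948303222656), (32.72723388671875, 24.289756774902344), 89.84530639648438) [-0.00175453 -0.04211081  0.00060323]
```

>>> play_rows --grip_force 70 --steps '[{"tx": 0,"ty": 0,"tz": 0,"ax": 0,"ay": 0,"az": 0,"claw": 2.5},{"tx": 0,"ty": 0,"tz": 0,"ax": 0,"ay": 0,"az": 0,"claw": 2.5},{"tx": 0,"ty": 0,"tz": 0,"ax": 0,"ay": 0,"az": 0,"claw": 2.5},{"tx": 0,"ty": 0,"tz": 0,"ax": 0,"ay": 0,"az": 0,"claw": 2.5},{"tx": 0,"ty": 0,"tz": 0,"ax": 0,"ay": 0,"az": 0,"claw": 2.5},{"tx": 0,"ty": 0,"tz": 0,"ax": 0,"ay": 0,"az": 0,"claw": 2.5},{"tx": 0,"ty": 0,"tz": 0,"ax": 0,"ay": 0,"az": 0,"claw": 2.5},{"tx": 0,"ty": 0,"tz": 0,"ax": 0,"ay": 0,"az": 0,"claw": 2.5}]'

```text
time: 3.07
eef_pos: [0.4989, -0.3026, 0.1175]
tcp_rot: [0.023, -0.706, 0.707, -0.023]
contact_force: [1.7, -2.8, -0.7]
opening: 0.389
```

```bash
python3 look.py w6; python3 grip.py w6
```

```text
3.0667 [ 0.4989 -0.3026  0.1175] [[-0.9978, 0.0006, 0.0656], [-0.0656, -0.0012, -0.9978], [-0.0005, -1.0, 0.0012]] [-7.190e-01  2.060e-01  1.894e+00 -1.000e-03  1.040e+00  7.870e-01] [ 1.73 -2.8  -0.7 ] 0.3889531102700114
grip top in tool (x,z mm) y= -0.04418200652670819 ((-0.25908660888671875, -2.352140426635742), (25.342187881469727, 34.08912658691406), 0.10783400386571884) [-0.00258937 -0.0435271  -0.00217837]
```

View pics/w6.png

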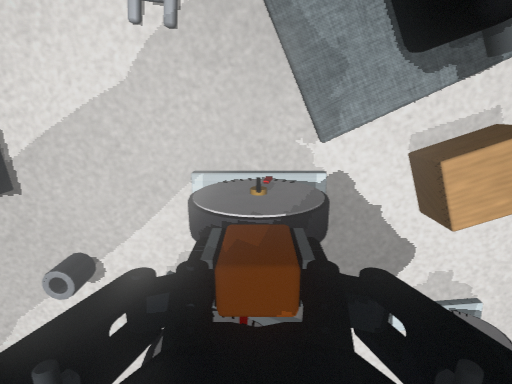

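>>> play_rows --steps '[{"tx": 0,"ty": -1.5,"tz": 0,"ax": 0,"ay": 0,"az": 0,"claw": 2.5},{"tx": 0,"ty": -4,"tz": 0,"ax": 0,"ay": 0,"az": 0,"claw": 2.5},{"tx": 0,"ty": -7,"tz": -1,"ax": 0,"ay": 0,"az": 0,"claw": 2.5},{"tx": 0,"ty": -8,"tz": -4,"ax": 0,"ay": -1,"az": 0,"claw": 2.5},{"tx": -0.5,"ty": -8,"tz": -8,"ax": 0,"ay": -2,"az": 0,"claw": 2.5},{"tx": -1,"ty": -8,"tz": -12,"ax": 0,"ay": -3,"az": 0,"claw": 2.5},{"tx": -1.5,"ty": -8,"tz": -16,"ax": 0,"ay": -4,"az": 0,"claw": 2.5},{"tx": -2,"ty": -8,"tz": -20,"ax": 0,"ay": -5,"az": 0,"claw": 2.5},{"tx": -2.2,"ty": -8,"tz": -23.5,"ax": 0,"ay": -5.9,"az": 0,"claw": 2.5},{"tx": -2.2,"ty": -8,"tz": -26.5,"ax": 0,"ay": -5.9,"az": 0,"claw": 2.5},{"tx": -2.2,"ty": -8,"tz": -29,"ax": 0,"ay": -5.9,"az": 0,"claw": 2.5},{"tx": -2.2,"ty": -8,"tz": -30.6,"ax": 0,"ay": -5.9,"az": 0,"claw": 2.5}]'

```text
time: 4.12
eef_pos: [0.4984, 0.0081, 0.1954]
tcp_rot: [-0.062, 0.706, -0.703, 0.059]
contact_force: [0.1, -0.2, -3.7]
opening: 0.39
```

>>> play_rows --steps '[{"tx": 0,"ty": 2,"tz": 0,"ax": 0,"ay": 0,"az": 0,"claw": 2.5},{"tx": 0,"ty": 3.5,"tz": 0,"ax": 0,"ay": 0,"az": 0,"claw": 2.5},{"tx": 0,"ty": 4,"tz": 0,"ax": 0,"ay": 0,"az": 0,"claw": 2.5},{"tx": 0,"ty": 4,"tz": 0,"ax": 0,"ay": 0,"az": 0,"claw": 2.5},{"tx": 0,"ty": 4,"tz": 0,"ax": 0,"ay": 0,"az": 0,"claw": 2.5}]'

```text
time: 4.53
eef_pos: [0.5, 0.0048, 0.1567]
tcp_rot: [-0.06, 0.705, -0.704, 0.059]
contact_force: [0.9, 0.1, -4.0]
opening: 0.394
```

```bash
python3 look.py w7; python3 - <<'E'
from h import *
s=ctrl.get_state()
M=R.from_quat(s["tcp_rot"]).as_matrix(); print(s["eef_pos"],np.degrees(np.arctan2(M[1,2],M[0,2])),M.round(4))
for n in("scene","top"):
    im,d=cams.read_camera(n); cv2.imwrite(f"pics/{n}1.png",im); np.save(f"pics/{n}1.npy",d)
a=cv2.imread("pics/scene1.png")[120:230,220:330];cv2.imwrite("pics/d.png",cv2.resize(a,None,fx=5,fy=5,interpolation=2))
E
```

```text
4.5333 [0.5    0.0048 0.1567] [[-0.9859, -0.0022, 0.1675], [-0.1675, 0.0008, -0.9859], [0.002, -1.0, -0.0011]] [-0.194 -0.025  2.065  0.     1.104  1.209] [ 0.92  0.13 -4.01] 0.3938708381751003
[0.50070109 0.00456582 0.15759351] -80.36789695750493 [[-9.859e-01 -1.000e-04  1.673e-01]
 [-1.673e-01  3.000e-04 -9.859e-01]
 [ 0.000e+00 -1.000e+00 -3.000e-04]]
```

View pics/w7.png

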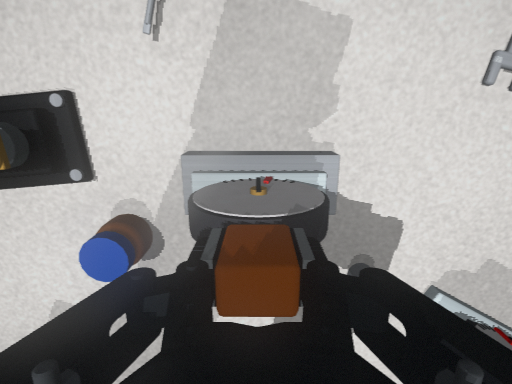

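View pics/d.png

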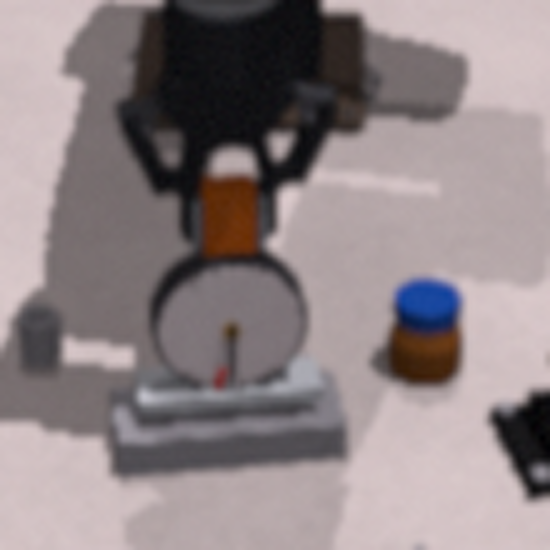

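View pics/top1.png

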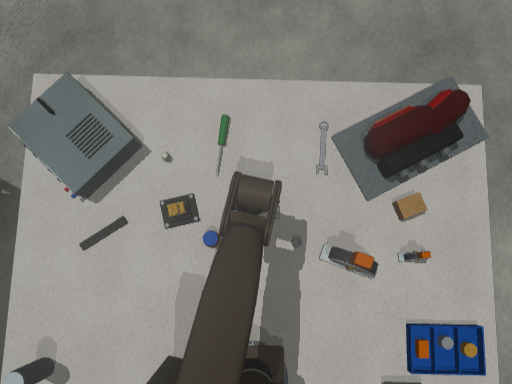

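>>> play_rows --steps '[{"tx": 0,"ty": 0.5,"tz": -0.0,"ax": 0,"ay": 0,"az": 0,"claw": 2.5},{"tx": 0,"ty": 0.8,"tz": 0,"ax": 0,"ay": 0,"az": 0,"claw": 2.5},{"tx": 0,"ty": 0.9,"tz": 0,"ax": 0,"ay": 0,"az": 0,"claw": 2.5},{"tx": 0,"ty": 0.95,"tz": 0,"ax": 0,"ay": 0,"az": 0,"claw": 2.5},{"tx": 0,"ty": 1.0,"tz": 0,"ax": 0,"ay": 0,"az": 0,"claw": 2.5},{"tx": 0,"ty": 1.0,"tz": 0,"ax": 0,"ay": 0,"az": 0,"claw": 2.5}]'

```text
time: 5.18
eef_pos: [0.5006, 0.0047, 0.1474]
tcp_rot: [-0.06, 0.705, -0.705, 0.06]
contact_force: [-0.1, 1.2, -2.9]
opening: 0.389
```

>>> play_rows --steps '[{"tx": 0,"ty": 0.05,"tz": 0,"ax": 0,"ay": 0,"az": 0,"claw": 2.5},{"tx": 0,"ty": 0.1,"tz": 0,"ax": 0,"ay": 0,"az": 0,"claw": 2.5},{"tx": 0,"ty": 0.1,"tz": 0,"ax": 0,"ay": 0,"az": 0,"claw": 2.5}]'

```text
time: 5.43
eef_pos: [0.501, 0.0046, 0.1473]
tcp_rot: [0.059, -0.705, 0.705, -0.06]
contact_force: [-2.1, -0.8, 3.0]
opening: 0.39
```

>>> play_rows --steps '[{"tx": 0,"ty": 0.05,"tz": 0,"ax": 0,"ay": 0,"az": 0,"claw": 2.5},{"tx": 0,"ty": 0.05,"tz": 0,"ax": 0,"ay": 0,"az": 0,"claw": 2.5},{"tx": 0,"ty": 0.05,"tz": 0,"ax": 0,"ay": 0,"az": 0,"claw": 2.5},{"tx": 0,"ty": 0.05,"tz": 0,"ax": 0,"ay": 0,"az": 0,"claw": 2.5},{"tx": 0,"ty": 0.05,"tz": 0,"ax": 0,"ay": 0,"az": 0,"claw": 2.5},{"tx": 0,"ty": 0.05,"tz": 0,"ax": 0,"ay": 0,"az": 0,"claw": 2.5},{"tx": 0,"ty": 0.05,"tz": 0,"ax": 0,"ay": 0,"az": 0,"claw": 2.5},{"tx": 0,"ty": 0.05,"tz": 0,"ax": 0,"ay": 0,"az": 0,"claw": 2.5},{"tx": 0,"ty": 0.05,"tz": 0,"ax": 0,"ay": 0,"az": 0,"claw": 2.5},{"tx": 0,"ty": 0.05,"tz": 0,"ax": 0,"ay": 0,"az": 0,"claw": 2.5},{"tx": 0,"ty": 0.05,"tz": 0,"ax": 0,"ay": 0,"az": 0,"claw": 2.5},{"tx": 0,"ty": 0.05,"tz": 0,"ax": 0,"ay": 0,"az": 0,"claw": 2.5}]'

```text
time: 6.43
eef_pos: [0.5011, 0.0046, 0.1473]
tcp_rot: [0.059, -0.704, 0.705, -0.06]
contact_force: [-2.8, -0.2, 4.4]
opening: 0.389
```

```bash
python3 look.py w8; python3 - <<'E'
from h import *
im,d=cams.read_camera("scene"); cv2.imwrite("pics/scene2.png",im)
a=im[130:220,230:320];b=cv2.imread("pics/w8.png")[145:235,170:350]
cv2.imwrite("pics/e.png",np.hstack([cv2.resize(a,None,fx=4,fy=4,interpolation=2),cv2.resize(b,None,fx=4,fy=4,interpolation=2)[:, :]])[:, :])
E
python3 -c "
import cv2;i=cv2.imread('pics/e.png');print(i.shape);cv2.imwrite('pics/e.png',cv2.resize(i,(800,int(i.shape[0]*800/i.shape[1]))))"
```

```text
6.4333 [0.5011 0.0046 0.1473] [[-0.9858, 0.0008, 0.1681], [-0.1681, -0.0002, -0.9858], [-0.0007, -1.0, 0.0003]] [-0.194 -0.012  2.071 -0.     1.082  1.208] [-2.79 -0.24  4.4 ] 0.38928185998296777
(360, 1080, 3)
```

View pics/e.png

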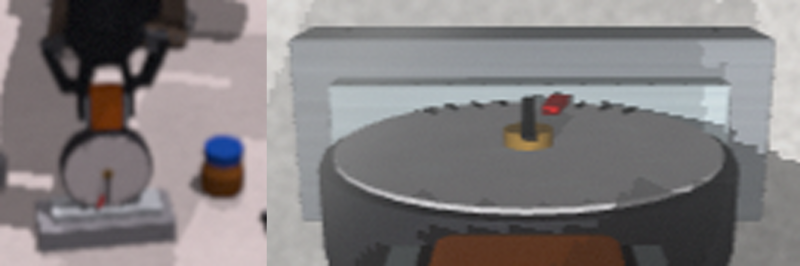

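```bash
cat > ang.py <<'E'
from h import *; import pickle,sys
n=sys.argv[1]; zoom=cv2.imread(f"pics/{n}.png")
Tt=np.array(cams.camera_model("wrist")["tool_from_camera"]); K=np.array(cams.camera_model("wrist")["intrinsics"])
def face(u,v,x=-.0125):
    o,d=ray(K,Tt,u,v); p=o+d*((x-o[0])/d[:,0])[:,None]; return p[:,1:]*1000   # tool y(down), z mm
hsv=cv2.cvtColor(zoom,cv2.COLOR_BGR2HSV); m=cv2.inRange(hsv,(170,110,60),(180,255,255))|cv2.inRange(hsv,(0,110,60),(5,255,255))
w=np.zeros_like(m); w[160:205,215:305]=1; m*=w
n_,l,st,c=cv2.connectedComponentsWithStats(m)
i=1+np.argmax(st[1:,4]); vs,us=np.nonzero(l==i); f=face(us,vs); print("red px",c[i],st[i,4],"face y,z mean",f.mean(0),"extent",f.min(0),f.max(0))
g=zoom[...,2].astype(int)
dk=((zoom.max(2)<60)&(w>0)).astype(np.uint8); 
br=cv2.inRange(hsv,(14,110,70),(30,255,255))*w; v2,u2=np.nonzero(br); fb=face(u2,v2); print("brass px",u2.mean(),v2.mean(),fb.mean(0))
for v in range(172,192):
    r=np.nonzero(dk[v,235:290])[0]+235
    print(v,r.tolist(), face(260,v)[0].round(1))
fm=f.mean(0); C=np.array([117.5-60,0])  # expected centre tool y; z from fb
print("expected centre y 57.5; mark angle", np.arctan2(fm[1]-fb.mean(0)[1],fm[0]-57.5), "radius",np.hypot(fm[1]-fb.mean(0)[1],fm[0]-57.5))
E
python3 ang.py w8
```

```text
red px [266.45714286 180.02857143] 35 face y,z mean [101.35107148   6.05631969] extent [90.24533464  2.96299757] [113.31408891   9.45082364]
brass px 257.53225806451616 192.59677419354838 [60.61854966 -1.76020152]
172 [] [136.1   0.8]
173 [] [131.2   0.7]
174 [] [126.5   0.7]
175 [] [122.    0.6]
176 [] [117.6   0.6]
177 [] [113.3   0.5]
178 [257, 258, 259] [109.2   0.5]
179 [249, 257, 258, 259] [105.2   0.5]
180 [257, 258, 259, 275] [101.3   0.4]
181 [257, 258, 259, 283] [97.5  0.4]
182 [257, 258, 259] [93.8  0.4]
183 [257, 258, 259] [90.3  0.3]
184 [257, 258, 259] [86.8  0.3]
185 [257, 258, 259] [83.4  0.3]
186 [256, 257, 258, 259] [80.1  0.2]
187 [256, 257, 258, 259] [76.9  0.2]
188 [256, 257, 258, 259] [73.8  0.2]
189 [256, 257, 258, 259] [70.8  0.1]
190 [256, 257, 258, 259] [67.9  0.1]
191 [257, 258, 259] [65.   0.1]
expected centre y 57.5; mark angle 0.1763988397943638 radius 44.542277370970325
```

>>> play_rows --steps '[{"tx": 0,"ty": -1.5,"tz": 0,"ax": 0,"ay": 0,"az": 0,"claw": 2.5},{"tx": 0,"ty": -4.5,"tz": 0,"ax": 0,"ay": 0,"az": 0,"claw": 2.5},{"tx": 0,"ty": -8,"tz": 0,"ax": 0,"ay": -3,"az": 0,"claw": 2.5},{"tx": 0,"ty": -11,"tz": -1,"ax": 0,"ay": -9,"az": 0,"claw": 2.5},{"tx": -0.5,"ty": -12,"tz": -4,"ax": 0,"ay": -15,"az": 0,"claw": 2.5},{"tx": -1,"ty": -12,"tz": -7,"ax": 0,"ay": -21,"az": 0,"claw": 2.5},{"tx": -1.5,"ty": -12,"tz": -10,"ax": 0,"ay": -27,"az": 0,"claw": 2.5},{"tx": -2,"ty": -12,"tz": -13,"ax": 0,"ay": -33,"az": 0,"claw": 2.5},{"tx": -2.5,"ty": -12,"tz": -16,"ax": 0,"ay": -39,"az": 0,"claw": 2.5},{"tx": -3,"ty": -12,"tz": -19,"ax": 0,"ay": -45,"az": 0,"claw": 2.5},{"tx": -3.5,"ty": -12,"tz": -21.5,"ax": 0,"ay": -51,"az": 0,"claw": 2.5},{"tx": -3.9,"ty": -12,"tz": -23.3,"ax": 0,"ay": -57,"az": 0,"claw": 2.5}]'

```text
time: 7.53
eef_pos: [0.4994, 0.2433, 0.2646]
tcp_rot: [-0.39, 0.59, -0.589, 0.391]
contact_force: [1.0, -0.6, -3.6]
opening: 0.39
```

>>> play_rows --steps '[{"tx": 0,"ty": 0,"tz": 0,"ax": 0,"ay": -6,"az": 0,"claw": 2.5},{"tx": 0,"ty": 0,"tz": 0,"ax": 0,"ay": -12,"az": 0,"claw": 2.5},{"tx": 0,"ty": 0,"tz": 0,"ax": 0,"ay": -18,"az": 0,"claw": 2.5},{"tx": 0,"ty": 0,"tz": 0,"ax": 0,"ay": -24,"az": 0,"claw": 2.5},{"tx": 0,"ty": 0,"tz": 0,"ax": 0,"ay": -30,"az": 0,"claw": 2.5},{"tx": 0,"ty": 0,"tz": 0,"ax": 0,"ay": -36,"az": 0,"claw": 2.5},{"tx": 0,"ty": 0,"tz": 0,"ax": 0,"ay": -42,"az": 0,"claw": 2.5},{"tx": 0,"ty": 0,"tz": 0,"ax": 0,"ay": -48,"az": 0,"claw": 2.5},{"tx": 0,"ty": 0,"tz": 0,"ax": 0,"ay": -54,"az": 0,"claw": 2.5},{"tx": 0,"ty": 0,"tz": 0,"ax": 0,"ay": -60,"az": 0,"claw": 2.5},{"tx": 0,"ty": 0,"tz": 0,"ax": 0,"ay": -66,"az": 0,"claw": 2.5},{"tx": 0,"ty": 0,"tz": 0,"ax": 0,"ay": -71,"az": 0,"claw": 2.5}]'

```text
time: 8.53
eef_pos: [0.4998, 0.241, 0.2644]
tcp_rot: [0.66, -0.254, 0.254, -0.66]
contact_force: [-0.2, 0.0, -4.2]
opening: 0.382
```

>>> play_rows --steps '[{"tx": 0,"ty": 0,"tz": 0,"ax": 0,"ay": -6,"az": 0,"claw": 2.5},{"tx": 0,"ty": 0,"tz": 0,"ax": 0,"ay": -12,"az": 0,"claw": 2.5},{"tx": 0,"ty": 0,"tz": 0,"ax": 0,"ay": -18,"az": 0,"claw": 2.5},{"tx": 0,"ty": 0,"tz": 0,"ax": 0,"ay": -24,"az": 0,"claw": 2.5},{"tx": 0,"ty": 0,"tz": 0,"ax": 0,"ay": -30,"az": 0,"claw": 2.5},{"tx": 0,"ty": 0,"tz": 0,"ax": 0,"ay": -36,"az": 0,"claw": 2.5},{"tx": 0,"ty": 0,"tz": 0,"ax": 0,"ay": -42,"az": 0,"claw": 2.5},{"tx": 0,"ty": 0,"tz": 0,"ax": 0,"ay": -48,"az": 0,"claw": 2.5},{"tx": 0,"ty": 0,"tz": 0,"ax": 0,"ay": -53,"az": 0,"claw": 2.5},{"tx": 0,"ty": 0,"tz": 0,"ax": 0,"ay": -57.4,"az": 0,"claw": 2.5},{"tx": 0,"ty": 0,"tz": 0,"ax": 0,"ay": -57.4,"az": 0,"claw": 2.5},{"tx": 0,"ty": 0,"tz": 0,"ax": 0,"ay": -57.4,"az": 0,"claw": 2.5}]'

```text
time: 9.53
eef_pos: [0.4998, 0.2409, 0.2648]
tcp_rot: [0.701, 0.092, -0.092, -0.701]
contact_force: [-0.4, 0.2, -3.5]
opening: 0.389
```

```bash
python3 look.py w9; cat > st.py <<'E'
from h import *
s=ctrl.get_state()
M=R.from_quat(s["tcp_rot"]).as_matrix(); print(s["time"],s["eef_pos"].round(4),"yaw z",np.degrees(np.arctan2(M[1,2],M[0,2])),"roll z-up",M[2].round(4),s["qpos"].round(2),s["contact_force"].round(2))
E
python3 st.py
```

```text
9.5333 [0.4998 0.2409 0.2648] [[0.9662, -0.0007, -0.2578], [0.2578, -0.0002, 0.9662], [-0.0007, -1.0, 0.0]] [ 0.266 -0.004  1.838  0.     1.308 -1.565] [-0.38  0.25 -3.53] 0.3888164710925802
9.5833 [0.4998 0.2409 0.265 ] yaw z 104.94442154128251 roll z-up [-6.e-04 -1.e+00  1.e-04] [ 0.27 -0.    1.84  0.    1.31 -1.57] [ 0.72 -0.13 -3.97]
```

View pics/w9.png

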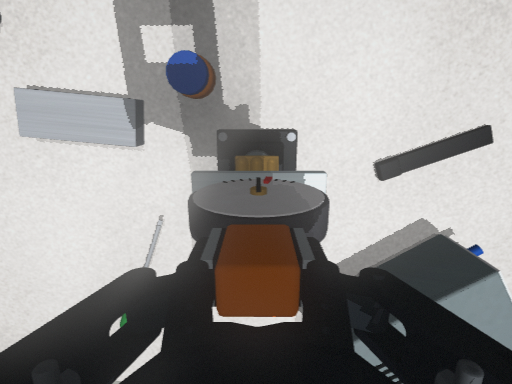

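>>> play_rows --steps '[{"tx": 0,"ty": 2,"tz": 0,"ax": 0,"ay": 0,"az": 0,"claw": 2.5},{"tx": 0,"ty": 4,"tz": 0,"ax": 0,"ay": 0,"az": 0,"claw": 2.5},{"tx": 0,"ty": 5.4,"tz": 0,"ax": 0,"ay": 0,"az": 0,"claw": 2.5},{"tx": 0,"ty": 6,"tz": 0,"ax": 0,"ay": 0,"az": 0,"claw": 2.5},{"tx": 0,"ty": 6.2,"tz": 0,"ax": 0,"ay": 0,"az": 0,"claw": 2.5},{"tx": 0,"ty": 6.2,"tz": 0,"ax": 0,"ay": 0,"az": 0,"claw": 2.5}]'

```text
time: 10.08
eef_pos: [0.5, 0.2409, 0.2036]
tcp_rot: [0.701, 0.092, -0.093, -0.701]
contact_force: [-0.0, 0.3, -3.6]
opening: 0.387
```

>>> play_rows --steps '[{"tx": 0,"ty": 0.2,"tz": 0,"ax": 0,"ay": 0,"az": 0,"claw": 2.5},{"tx": 0,"ty": 0.4,"tz": 0,"ax": 0,"ay": 0,"az": 0,"claw": 2.5},{"tx": 0,"ty": 0.5,"tz": 0,"ax": 0,"ay": 0,"az": 0,"claw": 2.5},{"tx": 0,"ty": 0.5,"tz": 0,"ax": 0,"ay": 0,"az": 0,"claw": 2.5}]'

```text
time: 10.42
eef_pos: [0.5001, 0.241, 0.1991]
tcp_rot: [-0.701, -0.093, 0.092, 0.701]
contact_force: [0.7, 0.6, -4.7]
opening: 0.389
```

```bash
python3 look.py w10;python3 st.py; python3 - <<'E'
from h import *
im,d=cams.read_camera("scene"); cv2.imwrite("pics/scene3.png",im)
cv2.imwrite("pics/f.png",cv2.resize(im[120:240,290:400],None,fx=5,fy=5,interpolation=2))
E
```

```text
10.4167 [0.5001 0.241  0.1991] [[0.9657, 0.0005, -0.2597], [0.2597, 0.0001, 0.9657], [0.0005, -1.0, 0.0]] [ 0.266  0.052  1.904  0.     1.185 -1.567] [ 0.67  0.63 -4.71] 0.38880067765772064
10.4667 [0.5001 0.241  0.1992] yaw z 105.05700457363092 roll z-up [ 5.e-04 -1.e+00  0.e+00] [ 0.27  0.05  1.9   0.    1.18 -1.57] [ 0.17  0.49 -3.36]
```

View pics/f.png

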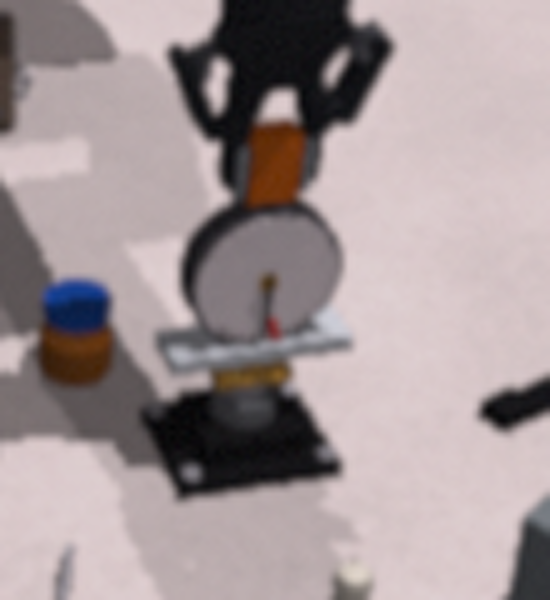

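View pics/w10.png

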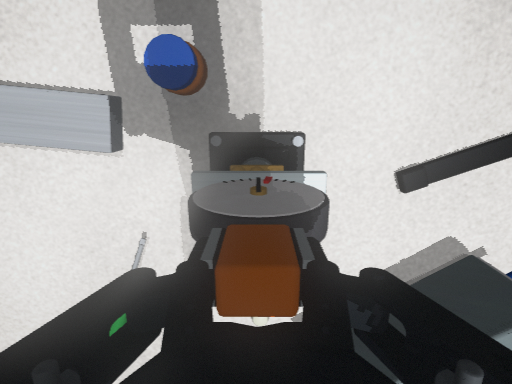

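>>> play_rows --steps '[{"tx": 0,"ty": 0.15,"tz": 0,"ax": 0,"ay": 0,"az": 0,"claw": 2.5},{"tx": 0,"ty": 0.3,"tz": 0,"ax": 0,"ay": 0,"az": 0,"claw": 2.5},{"tx": 0,"ty": 0.45,"tz": 0,"ax": 0,"ay": 0,"az": 0,"claw": 2.5},{"tx": 0,"ty": 0.6,"tz": 0,"ax": 0,"ay": 0,"az": 0,"claw": 2.5},{"tx": 0,"ty": 0.65,"tz": 0,"ax": 0,"ay": 0,"az": 0,"claw": 2.5},{"tx": 0,"ty": 0.65,"tz": 0,"ax": 0,"ay": 0,"az": 0,"claw": 2.5},{"tx": 0,"ty": 0.65,"tz": 0,"ax": 0,"ay": 0,"az": 0,"claw": 2.5},{"tx": 0,"ty": 0.65,"tz": 0,"ax": 0,"ay": 0,"az": 0,"claw": 2.5}]'

```text
time: 11.18
eef_pos: [0.5003, 0.241, 0.1929]
tcp_rot: [-0.701, -0.093, 0.092, 0.701]
contact_force: [-1.6, 0.1, 3.1]
opening: 0.386
```

>>> play_rows --steps '[{"tx": 0,"ty": 0,"tz": 0,"ax": 0,"ay": 0,"az": 0,"claw": 2.5},{"tx": 0,"ty": 0,"tz": 0,"ax": 0,"ay": 0,"az": 0,"claw": 2.5},{"tx": 0,"ty": 0,"tz": 0,"ax": 0,"ay": 0,"az": 0,"claw": 2.5},{"tx": 0,"ty": 0,"tz": 0,"ax": 0,"ay": 0,"az": 0,"claw": 2.5},{"tx": 0,"ty": 0,"tz": 0,"ax": 0,"ay": 0,"az": 0,"claw": 2.5},{"tx": 0,"ty": 0,"tz": 0,"ax": 0,"ay": 0,"az": 0,"claw": 2.5},{"tx": 0,"ty": 0,"tz": 0,"ax": 0,"ay": 0,"az": 0,"claw": 2.5},{"tx": 0,"ty": 0,"tz": 0,"ax": 0,"ay": 0,"az": 0,"claw": 2.5}]'

```text
time: 11.85
eef_pos: [0.5002, 0.241, 0.1925]
tcp_rot: [-0.701, -0.093, 0.092, 0.701]
contact_force: [-0.3, 0.1, 2.3]
opening: 0.388
```

```bash
python3 look.py w11;python3 st.py; python3 ang.py w11 | grep -v '^1[789]';  python3 - <<'E'
from h import *
im,d=cams.read_camera("scene"); cv2.imwrite("pics/scene4.png",im)
a=cv2.resize(im[150:210,310:370],None,fx=6,fy=6,interpolation=2);b=cv2.resize(cv2.imread("pics/w11.png")[150:222,215:303],None,fx=5,fy=5,interpolation=2)
cv2.imwrite("pics/g.png",np.hstack([a,b]))
E
```

```text
11.85 [0.5002 0.241  0.1925] [[0.9657, 0.0008, -0.2598], [0.2598, 0.0003, 0.9657], [0.0008, -1.0, 0.0001]] [ 0.266  0.059  1.91   0.     1.172 -1.567] [-0.28  0.08  2.29] 0.3882549360795054
11.9 [0.5002 0.241  0.1924] yaw z 105.06171573695049 roll z-up [ 7.e-04 -1.e+00  1.e-04] [ 0.27  0.06  1.91  0.    1.17 -1.57] [-0.29 -0.32  1.72]
red px [267.175 179.575] 40 face y,z mean [91.82562829 10.23181933] extent [79.6949052   7.36578778] [101.47704672  13.85294984]
brass px 259.3115384615385 174.84615384615384 [117.58060342   3.97780242]
expected centre y 57.5; mark angle 0.18021990116111286 radius 34.89070771514867
```

View pics/g.png

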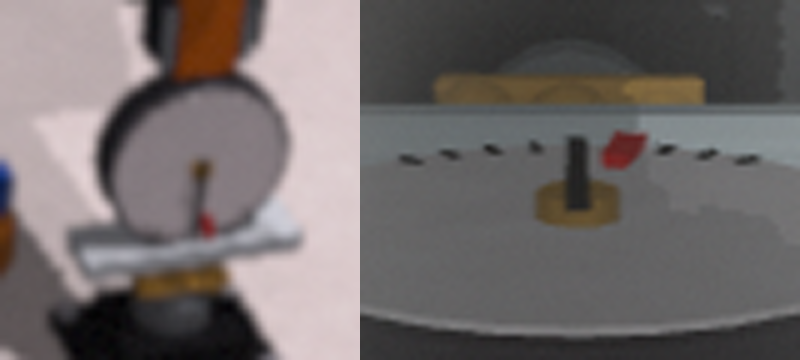

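>>> play_rows --steps '[{"tx": 0,"ty": 0,"tz": 0.27,"ax": -1.25,"ay": 0,"az": 0,"claw": 2.5},{"tx": 0,"ty": 0.01,"tz": 0.55,"ax": -2.5,"ay": 0,"az": 0,"claw": 2.5},{"tx": 0,"ty": 0.03,"tz": 0.82,"ax": -3.75,"ay": 0,"az": 0,"claw": 2.5},{"tx": 0,"ty": 0.05,"tz": 1.09,"ax": -5,"ay": 0,"az": 0,"claw": 2.5},{"tx": 0,"ty": 0.08,"tz": 1.37,"ax": -6.25,"ay": 0,"az": 0,"claw": 2.5},{"tx": 0,"ty": 0.11,"tz": 1.64,"ax": -7.5,"ay": 0,"az": 0,"claw": 2.5},{"tx": 0,"ty": 0.15,"tz": 1.91,"ax": -8.75,"ay": 0,"az": 0,"claw": 2.5},{"tx": 0,"ty": 0.19,"tz": 2.18,"ax": -10,"ay": 0,"az": 0,"claw": 2.5},{"tx": 0,"ty": 0.19,"tz": 2.18,"ax": -10,"ay": 0,"az": 0,"claw": 2.5},{"tx": 0,"ty": 0.19,"tz": 2.18,"ax": -10,"ay": 0,"az": 0,"claw": 2.5},{"tx": 0,"ty": 0.19,"tz": 2.18,"ax": -10,"ay": 0,"az": 0,"claw": 2.5},{"tx": 0,"ty": 0.19,"tz": 2.18,"ax": -10,"ay": 0,"az": 0,"claw": 2.5}]'

```text
time: 12.95
eef_pos: [0.4943, 0.2621, 0.1904]
tcp_rot: [0.759, 0.1, -0.084, -0.638]
contact_force: [1.3, -0.6, 3.1]
opening: 0.394
```

>>> play_rows --steps '[{"tx": 0,"ty": 0,"tz": 0,"ax": 0,"ay": 0,"az": 0,"claw": 2.5},{"tx": 0,"ty": 0,"tz": 0,"ax": 0,"ay": 0,"az": 0,"claw": 2.5},{"tx": 0,"ty": 0,"tz": 0,"ax": 0,"ay": 0,"az": 0,"claw": 2.5},{"tx": 0,"ty": 0,"tz": 0,"ax": 0,"ay": 0,"az": 0,"claw": 2.5},{"tx": 0,"ty": 0,"tz": 0,"ax": 0,"ay": 0,"az": 0,"claw": 2.5},{"tx": 0,"ty": 0,"tz": 0,"ax": 0,"ay": 0,"az": 0,"claw": 2.5}]'

```text
time: 13.45
eef_pos: [0.4942, 0.2621, 0.1904]
tcp_rot: [0.759, 0.1, -0.084, -0.637]
contact_force: [-0.0, -1.0, 3.0]
opening: 0.39
```

```bash
cat > pm.py <<'E'
from h import *; import sys
n=sys.argv[1]
im,d=cams.read_camera("scene"); cv2.imwrite(f"pics/{n}s.png",im)
a=cv2.resize(im[145:215,305:375],None,fx=6,fy=6,interpolation=2)[:360];b=cv2.resize(cv2.imread(f"pics/{n}.png")[165:205,225:295],None,fx=6,fy=6,interpolation=cv2.INTER_CUBIC)
c=np.zeros((360,420,3),np.uint8); c[:240]=b
cv2.imwrite(f"pics/{n}g.png",np.hstack([a,c])[:, :800])
E
python3 look.py w12;python3 st.py; python3 pm.py w12; python3 ang.py w12
```

```text
13.45 [0.4942 0.2621 0.1904] [[0.9657, 0.045, -0.2558], [0.2597, -0.1673, 0.9511], [0.0, -0.9849, -0.1732]] [ 0.384  0.099  1.878 -0.186  1.192 -1.378] [-0.02 -1.02  2.96] 0.39008091592625643
13.5 [0.4942 0.2621 0.1904] yaw z 105.05547078709651 roll z-up [-0.     -0.9849 -0.1733] [ 0.38  0.1   1.88 -0.19  1.19 -1.38] [1.31 0.17 3.25]
red px [268.07142857 179.57142857] 28 face y,z mean [91.65232965 10.9697449 ] extent [79.46418356  8.15491862] [101.26645335  13.83957364]
brass px 261.4577464788732 174.73591549295776 [117.40845368   6.04271153]
172 [] [122.8   4.5]
173 [] [118.2   4.5]
174 [] [113.8   4.4]
175 [] [109.5   4.4]
176 [] [105.3   4.3]
177 [] [101.3   4.3]
178 [263, 264, 265, 266, 267] [97.4  4.3]
179 [240, 249, 250, 258, 259, 262, 263, 264, 265, 266, 275, 276] [93.6  4.2]
180 [241, 242, 257, 258, 259, 262, 263, 264, 265, 266, 275, 276, 285] [89.9  4.2]
181 [261, 262, 263, 264, 265, 282, 283, 284] [86.3  4.2]
182 [260, 261, 262, 263, 264] [82.9  4.1]
183 [260, 261, 262, 263, 264] [79.5  4.1]
184 [259, 260, 261, 262, 263] [76.2  4.1]
185 [258, 259, 260, 261, 262] [73.  4.]
186 [257, 258, 259, 260, 261] [69.9  4. ]
187 [256, 257, 258, 259, 260, 261] [66.9  4. ]
188 [256, 257, 258, 259, 260] [63.9  3.9]
189 [255, 256, 257, 258, 259] [61.1  3.9]
190 [255, 256, 257, 258] [58.3  3.9]
191 [255, 256, 257, 258] [55.5  3.9]
expected centre y 57.5; mark angle 0.1432778451894174 radius 34.50590208425981
```

View pics/w12g.png

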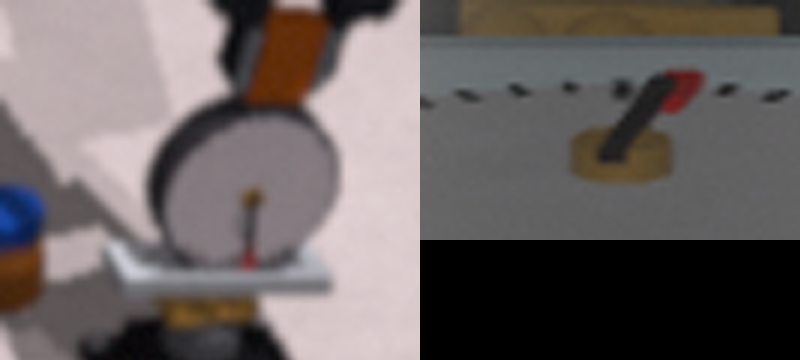

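```bash
cat > red.py <<'E'
from h import *; import sys
for n in sys.argv[1:]:
    im=cv2.imread(f"pics/{n}.png").astype(float); r=im[...,2]-(im[...,0]+im[...,1])/2
    w=r[170:190,258:282].copy(); w[w<25]=0
    v,u=np.mgrid[170:190,258:282]
    uc=(w*u).sum()/w.sum(); vc=(w*v).sum()/w.sum()
    off=(uc-257.16)*243/288-1.87; 
    cu=np.cov(u.ravel(),aweights=w.ravel())
    print(n,"red centroid",uc,vc,"z mm",off,"angle",np.arcsin((off+1.4)/38), "cols",np.nonzero(w.sum(0))[0][[0,-1]]+258,"rows",np.nonzero(w.sum(1))[0][[0,-1]]+170, "blue",(im[176:186,255:262].mean((0,1))).round())
E
python3 red.py w6 w8 w9 w10 w11 w12; python3 -c "
import cv2,numpy as np
a=[cv2.resize(cv2.imread(f'pics/{n}.png')[168:200,245:285],None,fx=10,fy=10,interpolation=0) for n in('w9','w12')]
cv2.imwrite('pics/z.png',np.hstack(a))"
```

```text
w6 red centroid 266.4975675222278 180.4339875859755 z mm 6.008572596879707 angle 0.19621915186345432 cols [262 271] rows [176 189] blue [102. 101.  99.]
w8 red centroid 266.51238816242255 180.2639366827254 z mm 6.021077512044008 angle 0.19655467806845606 cols [263 271] rows [177 183] blue [95. 93. 91.]
w9 red centroid 267.1292719167905 178.96879643387817 z mm 6.541573179791976 angle 0.21054077896943982 cols [262 277] rows [170 189] blue [70. 70. 69.]
w10 red centroid 267.58580055972897 179.194874060981 z mm 6.926769222271294 angle 0.2209181035048941 cols [262 281] rows [170 189] blue [69. 68. 67.]
w11 red centroid 267.50373955125383 179.37116879307817 z mm 6.8575302463703975 angle 0.21905102998091858 cols [262 281] rows [170 189] blue [69. 68. 67.]
w12 red centroid 267.91308211873445 178.2316032705297 z mm 7.202913037682172 angle 0.22837236459595373 cols [258 281] rows [170 189] blue [79. 78. 77.]
```

View pics/z.png

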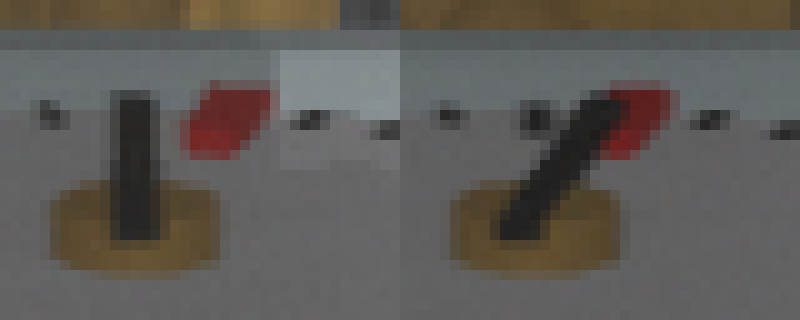

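>>> play_rows --steps '[{"tx": 0,"ty": 0,"tz": 0.22,"ax": -1,"ay": 0,"az": 0,"claw": 2.5},{"tx": 0,"ty": 0.01,"tz": 0.44,"ax": -2,"ay": 0,"az": 0,"claw": 2.5},{"tx": 0,"ty": 0.01,"tz": 0.44,"ax": -2,"ay": 0,"az": 0,"claw": 2.5},{"tx": 0,"ty": 0.01,"tz": 0.44,"ax": -2,"ay": 0,"az": 0,"claw": 2.5},{"tx": 0,"ty": 0.01,"tz": 0.44,"ax": -2,"ay": 0,"az": 0,"claw": 2.5},{"tx": 0,"ty": 0.01,"tz": 0.44,"ax": -2,"ay": 0,"az": 0,"claw": 2.5},{"tx": 0,"ty": 0.01,"tz": 0.44,"ax": -2,"ay": 0,"az": 0,"claw": 2.5},{"tx": 0,"ty": 0.01,"tz": 0.44,"ax": -2,"ay": 0,"az": 0,"claw": 2.5},{"tx": 0,"ty": 0.01,"tz": 0.44,"ax": -2,"ay": 0,"az": 0,"claw": 2.5},{"tx": 0,"ty": 0.01,"tz": 0.44,"ax": -2,"ay": 0,"az": 0,"claw": 2.5}]'

```text
time: 14.38
eef_pos: [0.4932, 0.2662, 0.1896]
tcp_rot: [0.77, 0.102, -0.082, -0.624]
contact_force: [1.2, -0.3, 2.6]
opening: 0.391
```

```bash
python3 look.py w13;python3 st.py; python3 pm.py w13;  python3 -c "
import cv2,numpy as np
a=[cv2.resize(cv2.imread(f'pics/{n}.png')[168:200,245:285],None,fx=10,fy=10,interpolation=0) for n in('w9','w13')]
b=[cv2.resize(cv2.imread(f'pics/{n}.png')[155:205,315:365],None,fx=6,fy=6,interpolation=2) for n in('w12s','w13s')]
b=np.hstack(b);c=np.zeros((300,800,3),np.uint8);c[:,:600]=b[:300]
cv2.imwrite('pics/z2.png',np.vstack([np.hstack(a)[:300],c])[:600])"
```

```text
14.3833 [0.4932 0.2662 0.1896] [[0.9657, 0.0539, -0.254], [0.2596, -0.2006, 0.9447], [0.0, -0.9782, -0.2077]] [ 0.406  0.11   1.871 -0.222  1.2   -1.342] [ 1.23 -0.28  2.6 ] 0.39105393867909033
14.4333 [0.4931 0.2662 0.1896] yaw z 105.05003966062078 roll z-up [-0.     -0.9782 -0.2077] [ 0.41  0.11  1.87 -0.22  1.2  -1.34] [ 0.7  -0.1   2.56]
```

View pics/z2.png

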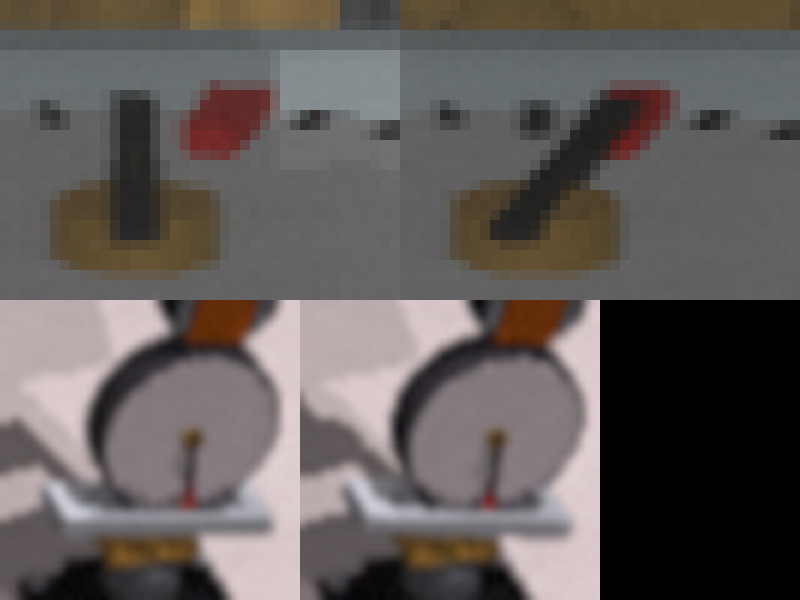

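```bash
cat > sc.py <<'E'
from h import *; import pickle
K,T=KT("scene")
from scipy.optimize import least_squares
for img,pk in(("scene4","w11"),("w12s","w12"),("w13s","w13")):
    s=pickle.load(open(f"pics/{pk}.pkl","rb")); M=R.from_quat(s["tcp_rot"]).as_matrix(); o=s["eef_pos"]
    im=cv2.imread(f"pics/{img}.png").astype(float); b,g,r=im[...,0],im[...,1],im[...,2]
    def pt(a,rad,h): return o+M@np.array([.012+h,.0575+rad*np.cos(a),rad*np.sin(a)])
    hub=proj(K,T,pt(0,0,.003)); mk=proj(K,T,pt(.21,.038,.002))
    def cen(w,p,rad=4):
        v,u=np.mgrid[:384,:512]; k=(abs(u-p[0])<=rad)&(abs(v-p[1])<=rad); w=np.where(k,w,0); return np.array([(w*u).sum(),(w*v).sum()])/w.sum(),w.sum()
    red=np.clip(r-1.0*np.maximum(b,g)-30,0,None); yel=np.clip((r+g)/2-b-18,0,None)
    ch,nh=cen(yel,hub,5); cr,nr=cen(red,mk,5)
    sol=least_squares(lambda x: proj(K,T,pt(x[0],x[1],.002))-cr-(hub-ch),[.2,.038]).x
    print(img,"hub pred",hub.round(2),"seen",ch.round(2),nh.round(),"mark pred",mk.round(2),"seen",cr.round(2),nr.round(),"angle,rad",sol.round(4))
E
python3 sc.py
```

```text
scene4 hub pred [342.43 177.57] seen [342.73 177.7 ] 37.0 mark pred [343.68 186.85] seen [344.19 187.11] 184.0 angle,rad [0.2256 0.0388]
w12s hub pred [346.01 177.33] seen [346.25 177.44] 63.0 mark pred [345.21 187.08] seen [345.98 188.09] 89.0 angle,rad [0.2582 0.042 ]
w13s hub pred [346.67 177.36] seen [347.06 177.53] 44.0 mark pred [345.45 187.16] seen [346.09 188.1 ] 90.0 angle,rad [0.2376 0.0412]
```

```bash
python3 - <<'E'
from h import *
K=np.array(cams.camera_model("wrist")["intrinsics"]); Tt=np.array(cams.camera_model("wrist")["tool_from_camera"]); Ti=np.linalg.inv(Tt)
def tp(y,z,x): q=Ti@np.array([x,y,z,1]); p=K@q[:3]; return p[:2]/p[2]
for n in("w6","w7","w8","w9","w10","w11"):
    im=cv2.imread(f"pics/{n}.png").astype(float); sub=im[174:187,258:278]; b,g,r=sub[...,0],sub[...,1],sub[...,2]
    w=(r-g)/np.maximum(r,1); w=np.clip(w-.1,0,.35)   # near-binary coverage
    v,u=np.mgrid[174:187,258:278]
    rc=np.array([(w*u).sum(),(w*v).sum()])/w.sum()
    dk=np.clip(75-im[180:190,252:264].max(2),0,40); uu=np.mgrid[180:190,252:264][1]; pc=(dk*uu).sum()/dk.sum()
    # pointer mean row 184.5 ; solve zero offset z0 with y ~? 
    f=lambda a,z0,h:tp(.0575+.038*np.cos(a),z0+.038*np.sin(a),-.012-h)
    best=[]
    for h in(.002,.004):
        z0=min(np.linspace(-.003,.001,401),key=lambda z:abs(tp(.0575+.02,z,-.015)[0]-pc))
        a=min(np.linspace(0,.4,801),key=lambda a:abs(f(a,z0,h)[0]-rc[0])); best.append((round(a,4),f(a,z0,h)[1].round(1)))
    print(n,rc.round(2),w.sum().round(2),"ptr",pc.round(2),z0.round(4),best)
E
```

```text
w6 [267.04 179.71] 15.64 ptr 258.04 0.001 [(np.float64(0.2435), np.float64(177.0)), (np.float64(0.243), np.float64(174.7))]
w7 [266.99 179.84] 16.91 ptr 257.97 0.001 [(np.float64(0.242), np.float64(177.0)), (np.float64(0.2415), np.float64(174.7))]
w8 [266.81 179.97] 16.41 ptr 257.83 0.001 [(np.float64(0.238), np.float64(177.0)), (np.float64(0.2375), np.float64(174.7))]
w9 [267.05 179.71] 16.95 ptr 258.0 0.001 [(np.float64(0.2435), np.float64(177.0)), (np.float64(0.243), np.float64(174.7))]
w10 [267.   179.69] 17.06 ptr 257.97 0.001 [(np.float64(0.2425), np.float64(177.0)), (np.float64(0.242), np.float64(174.7))]
w11 [267.   179.69] 17.09 ptr 257.97 0.001 [(np.float64(0.2425), np.float64(177.0)), (np.float64(0.242), np.float64(174.7))]
```

```bash
python3 - <<'E'
from h import *
K=np.array(cams.camera_model("wrist")["intrinsics"]); Tt=np.array(cams.camera_model("wrist")["tool_from_camera"]); Ti=np.linalg.inv(Tt)
print(Tt.round(5).tolist())
def tp(y,z,x): q=Ti@np.array([x,y,z,1]); p=K@q[:3]; return p[:2]/p[2],q
for z in(-.002,-.001,0,.001,.002): print(z,tp(.0775,z,-.015))
E
```

```text
[[0.00078, 0.96278, 0.27027, -0.0671], [2e-05, -0.27027, 0.96278, -0.14287], [1.0, -0.00075, -0.00024, 0.00187], [0.0, 0.0, 0.0, 1.0]]
-0.002 (array([252.28345329, 180.50310778]), array([-0.00382836, -0.00940135,  0.22625093,  1.        ]))
-0.001 (array([253.5564078 , 180.50214241]), array([-0.00282836, -0.0094021 ,  0.2262507 ,  1.        ]))
0 (array([254.82936496, 180.50117703]), array([-0.00182836, -0.00940284,  0.22625046,  1.        ]))
0.001 (array([256.10232477, 180.50021166]), array([-8.28356919e-04, -9.40359272e-03,  2.26250224e-01,  1.00000000e+00]))
0.002 (array([257.37528724, 180.49924628]), array([ 1.71642773e-04, -9.40434130e-03,  2.26249988e-01,  1.00000000e+00]))
```

```bash
python3 look.py w14; python3 -c "
from h import *
a,_=cams.read_camera('top'); cv2.imwrite('pics/topf.png',a)
x,y=[cv2.imread(f'pics/{n}.png')[165:205,225:295].astype(int) for n in('w13','w14')]; print('wrist diff',abs(x-y).mean(),abs(x-y).max())
"; python3 st.py
```

```text
14.4833 [0.4932 0.2662 0.1896] [[0.9657, 0.0539, -0.254], [0.2597, -0.2006, 0.9446], [0.0, -0.9782, -0.2077]] [ 0.406  0.11   1.871 -0.222  1.2   -1.342] [ 0.57 -0.22  1.89] 0.3875769785746276
wrist diff 0.9911904761904762 11
14.5833 [0.4932 0.2662 0.1896] yaw z 105.05411153896205 roll z-up [-0.     -0.9782 -0.2078] [ 0.41  0.11  1.87 -0.22  1.2  -1.34] [ 1.12 -0.39  2.49]
```

View pics/topf.png

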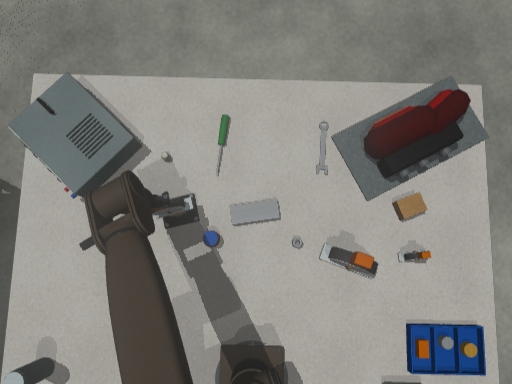

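The bystanders are where they were at the start: screwdriver (222,145), wrench (323,150), jar (211,239), socket (297,242), bulb (166,156). The arm is still and the pointer lies on the red tab, so I'm handing in.

```bash
python3 -c "
from plant import ctrl
print(ctrl.sign_off())"
```

```text
the job is handed in; nothing more can be done
None
```

I did the job in the order asked and handed it in at 14.6 s of the 51 s, still holding the gauge. The hand-in gives no verdict.

- **Zero check:** I picked up the middle-sized gauge by its grip and laid its foot flush, lengthwise and centred on the steel block. The contact force rose by about 8 N, and the pointer rested at zero.
- **Stud:** I turned the gauge half a turn, so that its lowered end would come over the stud's lower ridge. I then pressed it level on the stud by about 6–7 mm, and the pointer read zero again.
- **Rock to the mark:** I tilted it about the ridge to 0.209 rad (12°). The pointer tip lies on the red tab in the wrist picture, within about 0.01 rad of the tab's centre.

**Where the checks disagreed:**
- **Mark angle:** the wrist views gave about 0.195 to 0.217 rad, and the scene camera gave 0.226 rad, though it is coarser at about ±0.02. I left the tilt at 0.209.
- **Stud depth:** it comes out at about 7 mm from position and nearer 5.5 mm from force. Either is part-way down.
- **Camera calibration:** the wrist camera's reported calibration differed by a few millimetres between scripts, so I compared the mark with the pointer in the same picture instead of relying on it.

In the last top picture the bystanders in view had not moved; the arm partly covered the wedge.

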